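# Date-stamp a cookie packet with the toggle press

### The job

Without picking anything up, push the cookie packet along the counter into the stamping press until it is fully home against the back stop, and only then push the press's red-gripped toggle lever over from behind, toward the mouth of the press, so that it snaps to its other side and brings the stamp down over the packet. Leave the packet home and the lever thrown, and leave the two jam jars and the marker where they are.

Things in the scene. Friction and masses are not known exactly. Their poses are not given: they have to be found in the camera images.
- press: Fixed aluminium stamping press with a blue cross beam. Origin on the counter, at the middle of the front face of its back stop. Its x axis is level, the direction in which a packet is pushed in (from the open mouth toward the stop); y level, across the press; z up. Back stop: x 0 to 10 mm, 30 mm high, y +/-67 mm.
- mouth (a point): Middle of the press's open mouth, on the counter, at x = -93 mm in the press frame; axes as the press. The two side guides, 24 mm high, 10 mm thick, run from x = -65 mm to the stop at 0 with inner faces at y = +/-57 mm; from x = -65 to -93 mm they flare outward to about y = +/-72 mm. Keep the arm clear of the display case's upright glass front at world x = 0.685 m.
- beam_top (a point): Middle of the top of the blue beam: x = -24 mm, y = 0, z = 99 mm in the press frame, axes as the press. Beam 46 mm along x, 148 mm across, 12 mm thick, on two 34 mm long posts outside the guides (foot plates reach y = +/-92 mm). Under it the stamp head, 34 x 64 mm: its underside is at z = 58 mm with the lever at 0, at 36 mm with it thrown.
- toggle_pivot (a point): Pivot of the toggle lever, fixed on the press: x = -24 mm, y = 0, z = 114 mm in the press frame, axes as the press. Two dark cheeks on the beam hold it, rising to z = 127 mm, within 17 mm of the pivot in x and 15 mm in y.
- packet_home (a point): Point fixed on the press where the packet's centre lies when the packet is fully home: 59 mm before the back stop, midway between the guides, 17 mm above the counter. Axes as the press.
- packet_mid (a point): Centre, half-way up, of the loose cookie packet (flat wrapped packet, brown cookie showing in the half-clear wrapping, 45 to 100 g). It is 127 mm long in its x axis, 104 mm wide in y, 34 mm high, pillow-shaped with lower edges; it lies flat before the mouth of the press, +x end toward the stop, roughly lined up.
- toggle (a joint): Angle of the toggle lever. Its hinge is level, along the press's y axis. 0 (start): leans 0.6 rad from upright to +x (past the back stop); 0.6: upright; 1.2: leans 0.6 rad to -x (over the mouth side). Top-heavy (0.28 kg), so it falls away from upright to the nearer end and stays: about 2 to 3 N at half its length starts it, and just past upright it drops over by itself. The stamp head follows.
- toggle_tip (a point): Free end of the toggle lever, 95 mm from its hinge, on its centre line. The lever is a 10 mm steel rod whose outer 43 mm is a red-painted weight and grip, up to 30 mm thick.
- red_jar: Bystander: jam jar with red jam and white cap, 45 mm across, 50 mm high; origin at the centre of its underside.
- orange_jar: Bystander: jam jar with orange jam and white cap, 45 mm across, 50 mm high; origin at the centre of its underside.
- marker: Bystander: red and white marker lying on the counter, 135 mm long in its y axis, 17 mm thick; origin at the middle of its underside.
There are look-alikes about, which are no part of the job. What is shaped like the part that bears packet_mid but yellow is not meant.

How it is judged:
By the outcome, as a careful person would: the job done as asked, in the order asked, and still so for the second after the job is handed in, with the robot touching nothing.
It also fails if it takes over 58 s, if anything falls off the work surface, if the arm or the gripper's body presses on something with over 40 N, if the wrist force passes 120 N, or if a joint passes its speed limit or range.

### The arm

A 7-joint arm with a two-finger parallel gripper is mounted at the origin on a cart in front of the work surface, level with it; the furniture and walls round the work are solid. World frame = base frame: x ahead of the robot, y to its left, z up, the work surface at z = 0. Lengths are in mm, angles in rad, forces in N, time in s.
With the tool pointing down it reaches from about 425 to 875 mm from the base axis. Payload 8.4 kg.
Tool frame: the origin (TCP) lies midway between the tips of the shut fingers; the grasp point (between the pads) lies 19 mm behind it; z points along the fingers, y is the line along which they close (so a half turn about z gives the same grasp; the last joint's range is limited). The gripper opens to 87 mm and grips with 3 to 60 N. Pads are 19 mm wide; open, the fingers measure 117 mm over their backs; the gripper's body (75 mm by 190 mm) begins 51 mm behind the grasp point.
Start: joints at [-1.273, 0.333, 0.04, 1.465, -0.013, 1.343, -0.059], TCP at [251.203, 599.467, 222.546] pointing down, gripper open.
Joint ranges: [-2.58, 2.58], [-0.38, 2.09], [-1.3, 1.39], [0.25, 2.4], [-1.5, 4.64], [0.08, 2.09], [-2.65, 2.65]. Speed limits (rad/s): [2.22, 2.22, 2.79, 2.79, 3.14, 3.14, 3.14].

### API

Orientations are given as a rotation vector (axis times angle).
In Python, from plant import ctrl gives the robot as it stands.
- The arm moves only by the tool carry_out, never from a script. Its argument "plan" is a list of rows, each an object of numbers: "tx", "ty", "tz": the shift along the tool's x, y, z in m; "roll": the turn about the tool's z in degrees; "claw": the closure, from -1 (fully open) to 1 (shut), so that 0 is half open. A call has 1 to 20 rows; each row is the pose to reach, as a shift and turn from the pose commanded when the call began, along the tool's axes at that moment; what a row does not reach only later rows make up. A row lasts 1/10 s, in which the tool goes at most 50 mm and 8.59 degrees, less where a joint would pass 70% of its speed; a pose out of reach is approached as far as the arm can. A call with a gripper value outside its range is refused whole. The fingers move at their own pace and stop on an object; "force" is the grip in N (left out, the last holds). Time passes only in rows, so rows that repeat a pose let the fingers close. It gives the time, the measured TCP pose, the force, the opening and the grip force at its end, in the units of the state.
- ctrl.get_state(): the state, without advancing time (a new reading comes with each control period).
- ctrl.grab_frame(name): name is "side" or "top"; returns a dict with "image" (480x640x3 uint8, red, green, blue), "fx", "fy", "cx", "cy" (pixels), "eye" and "rotation" of the camera in the world. Camera axes: x right, y up, looking along -z (the intrinsics and any distortion apply to the point x, -y, -z); pixel columns grow to the right and rows downward; lengths in mm; the calibration is good to about 2 mm. A picture is of the moment at which its call begins. There is no depth.
- ctrl.job_done(): hands the job in; it is judged then, once.
Trained networks look in the newest picture that a camera, given by its name, has taken for a name from the list of things; names that differ only in an ending like _2 or _b are one class to them, and where a whole thing is asked for, a point or a joint stands for the part that bears it (a point fixed in the world has none). Each returns a list of dicts, best first, with "p" (0 to 1); they miss things now and then, are a little off and sometimes report something else, mostly with a low value. They report only what shows in the picture. A call takes as long as a camera call. They do not tell look-alikes from the thing itself.
- ctrl.cut_out(thing, camera): "pixels" (480x640 bool, what is visible of it) and "rect" ([left, top, right, bottom] as shares, 0 to 1, of the picture: columns of its width, rows of its height, round what is visible of it).
- ctrl.pinpoint(thing, camera): "point" ([column, row] as shares, 0 to 1, of the picture: columns of its width, rows of its height: a listed point, or the origin of a listed thing).
The state is a dict: "clock": time; "qpos": joint angles; "joint_vel": joint speeds; "joint_efforts": joint torques, N m; "eef_pos": TCP position; "eef_rot": TCP orientation; "force": force on the tool from outside, world axes, zero at the start; "moment": the same for the moment, N m; "finger_gap": finger opening in mm; "gripper_force": force on a finger pad.
Only numpy, scipy, OpenCV 4.12 (cv2) and the standard library are available. Lean on these libraries where they do the work, as an engineer would, in place of code of your own. Each camera call takes 0.05 s, during which the arm holds its last target. There are 200 camera calls.

## Working session

There is one attempt and no reset: what is moved stays moved. The work goes in short steps, Python scripts to look and compute and a tool call to move; the robot and the scene stay as the last step left them, time stands still between calls to the robot, and variables do not carry over. Pictures are saved under pics/ and viewed, at most 10 in all, crops included, and the job is handed in when it is done.

Besides the shell and the picture viewer there is one more tool, called as name(argument=value, ...) on one line, values as JSON. carry_out: Moves the arm, as the interface text tells. Its arguments: {"type":"object","properties":{"plan":{"type":"array","items":{"type":"object","properties":{"tx":{"type":"number"},"ty":{"type":"number"},"tz":{"type":"number"},"roll":{"type":"number"},"claw":{"type":"number"}}}},"force":{"type":"number"}},"required":["plan"]}

```bash
mkdir -p pics
cat > h.py <<'E'
import numpy as np,cv2
from plant import ctrl
from scipy.spatial.transform import Rotation as R
def ray(f,px):
    K=np.array([[f['fx'],0,f['cx']],[0,f['fy'],f['cy']],[0,0,1.]])
    d=np.array(f.get('distortion',np.zeros(5)),float).ravel()
    u=cv2.undistortPoints(np.array([[px]],float),K,d)[0,0]
    Rm=np.array(f['rotation'],float)
    if Rm.shape!=(3,3): Rm=R.from_rotvec(Rm).as_matrix()
    v=Rm@np.array([u[0],-u[1],-1.]); return np.array(f['eye'],float),v
def at_z(f,px,z):
    e,v=ray(f,px); return e+v*(z-e[2])/v[2]
def tri(f1,p1,f2,p2):
    (a,u),(b,v)=ray(f1,p1),ray(f2,p2); u=u/np.linalg.norm(u);v=v/np.linalg.norm(v)
    s=np.linalg.lstsq(np.c_[u,-v],b-a,rcond=None)[0]
    p,q=a+s[0]*u,b+s[1]*v; return (p+q)/2,np.linalg.norm(p-q)
E
python3 - <<'E'
from h import *
np.set_printoptions(precision=1,suppress=True)
F={c:ctrl.grab_frame(c) for c in('side','top')}
for c,f in F.items():
    cv2.imwrite(f'pics/{c}0.png',f['image'][:,:,::-1]); print(c,{k:v for k,v in f.items() if k!='image'})
Z=dict(mouth=0,beam_top=99,toggle_pivot=114,packet_home=17,packet_mid=17,toggle_tip=None,red_jar=0,orange_jar=0,marker=0,press=0)
for n,z in Z.items():
    P={}
    for c in F:
        r=ctrl.pinpoint(n,c)
        for d in r[:3]:
            p=np.array(d['point'])*[640,480]
            P.setdefault(c,p)
            print(n,c,round(d['p'],2),p,at_z(F[c],p,z) if z is not None else '')
    if len(P)==2: print('   tri',*tri(F['side'],P['side'],F['top'],P['top']))
print(ctrl.get_state())
E
```

```text
side {'fx': 613.9390836726831, 'fy': 613.9390836726831, 'cx': 327.9232391726448, 'cy': 237.6567146922274, 'eye': array([ 226.7, -881.6,  547.6]), 'rotation': array([ 1.2, -0.2, -0.3])}
top {'fx': 622.6593134744683, 'fy': 622.6593134744683, 'cx': 314.86805280403394, 'cy': 233.36203532419248, 'eye': array([ 404.7,   16.7, 1210.5]), 'rotation': array([ 0.1, -0. , -1.6])}
beam_top side 0.86 [364.7 285.3] [525.6 -90.9  99. ]
beam_top side 0.47 [368.9 348.6] [ 470.  -255.7   99. ]
beam_top top 0.56 [386.5 214.8] [525.6 -92.5  99. ]
   tri [525.3 -92.3  99.8] 0.4141057811732857
toggle_pivot side 0.63 [364.9 274.7] [528.2 -84.7 114. ]
toggle_pivot top 0.9 [386.  215.2] [523.3 -90.1 114. ]
   tri [524.4 -90.3 117.1] 3.13530497277954
packet_mid side 0.94 [281.3 262.6] [457.2 197.1  17. ]
packet_mid side 0.86 [349.1 303.7] [531.1  -1.2  17. ]
packet_mid top 0.79 [226.3 254.3] [458.7 207.6  17. ]
packet_mid top 0.75 [337.8 217.1] [530.2  -6.9  17. ]
   tri [459.3 208.4  11.5] 0.6383796791191017
toggle_tip side 0.66 [377.8 245.5] 
toggle_tip top 0.71 [424.8 212.5] 
   tri [ 521.3 -147.   190.9] 4
[... 646 characters left out ...]
0.44 [337.1 165.2] [634.6  -6.1   0. ]
   tri [ 496.3 -180.9   -1.7] 5.483402684613635
press side 0.88 [369.4 350.6] [ 522.5 -122.9    0. ]
press side 0.59 [379.3 245.4] [685.8 245.7   0. ]
press top 0.87 [394.8 221.4] [ 523.4 -118.3    0. ]
   tri [ 523.9 -118.7   -3. ] 0.4671763258963066
{'clock': 1.1, 'qpos': array([-1.3,  0.3,  0. ,  1.5, -0. ,  1.3, -0.1]), 'joint_vel': array([-0.,  0.,  0., -0., -0.,  0.,  0.]), 'joint_efforts': array([ -0. , -65.6,   1.3, -40.4,  -0.1,   0. ,   0. ]), 'eef_pos': array([251.2, 599.5, 222.5]), 'eef_rot': array([-0.6, -3.1,  0. ]), 'force': array([-0.4, -0.3,  0.1]), 'moment': array([0. , 0.1, 0. ]), 'gripper_force': 0.0, 'finger_gap': 87.21583747593512}
```

View pics/side0.png

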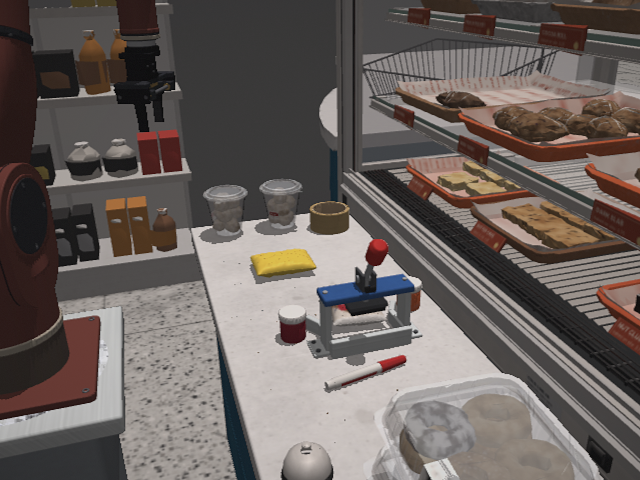

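View pics/top0.png

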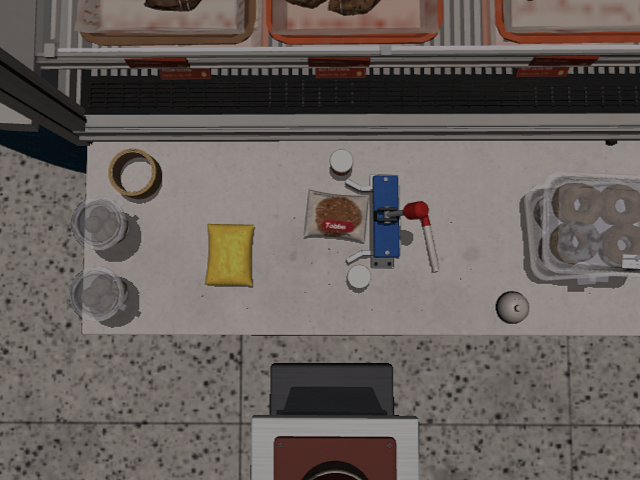

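The side view shows the press with its blue beam at (365,288), the lever leaning away to the right with its red grip at (377,250), and the packet under the beam. The top view shows the brown packet at (337,217), the beam at (386,216), the lever tip at about (418,210), the jars at (341,162) and (358,277), and the marker at (431,245). The yellow look-alike is at (230,255). Next I'll measure the yaw of the press and the packet.

Run:
```python
from h import *
np.set_printoptions(precision=3,suppress=True)
f=ctrl.grab_frame('top'); im=f['image']
hsv=cv2.cvtColor(im,cv2.COLOR_RGB2HSV)
def rect(mask,z,name):
    n,l,s,_=cv2.connectedComponentsWithStats(mask.astype(np.uint8)); k=1+np.argmax(s[1:,4])
    c=cv2.findContours((l==k).astype(np.uint8),0,1)[0]; c=max(c,key=len).reshape(-1,2)
    P=np.array([at_z(f,p,z)[:2] for p in c],np.float32)
    r=cv2.minAreaRect(P); print(name,s[k],r); print(cv2.boxPoints(r)); return P
rect((hsv[...,0]>100)&(hsv[...,0]<125)&(hsv[...,1]>140)&(hsv[...,2]>60),99,'beam')
for d in ctrl.cut_out('packet_mid','top')[:3]:
    print(d['p'],np.array(d['rect'])*[640,480,640,480]); rect(d['pixels'],12,'pk')
v=cv2.resize(im[140:300,270:470][:,:,::-1],None,fx=4,fy=4,interpolation=cv2.INTER_CUBIC)[:600]
cv2.imwrite('pics/crop.png',v)
s=ctrl.get_state(); print(R.from_rotvec(s['eef_rot']).as_matrix())
```

```text
beam [374 222  25  35 789] ((482.0619812011719, -91.227294921875), (42.87258529663086, 60.9113883972168), 89.56312561035156)
[[ 451.444 -112.431]
 [ 512.353 -112.895]
 [ 512.68   -70.024]
 [ 451.771  -69.559]]
0.56 [307.584 194.016 367.808 242.784]
pk [ 305  191   64   51 2641] ((534.0586547851562, -3.924285888671875), (119.74637603759766, 87.73372650146484), 83.38236999511719)
[[483.584 -58.343]
 [570.733 -68.454]
 [584.533  50.495]
 [497.384  60.605]]
[[-0.922  0.386 -0.   ]
 [ 0.386  0.922  0.   ]
 [ 0.    -0.    -1.   ]]
```

View pics/crop.png

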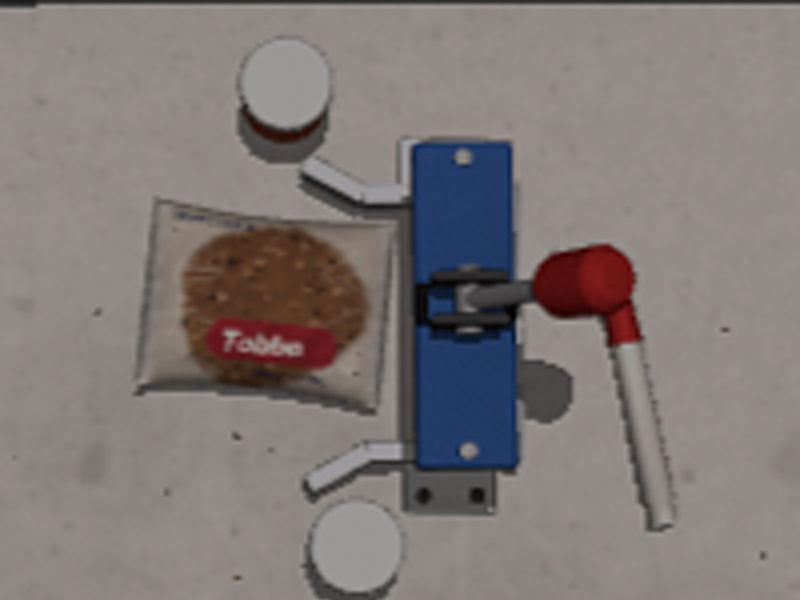

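The crop shows the packet with corners at about (157,200), (393,222), (374,412) and (137,392), so it is turned a few degrees. The beam corners are at (413,142), (512,142), (516,466) and (417,467).

Run:
```python
from h import *
np.set_printoptions(precision=1,suppress=True)
f=ctrl.grab_frame('top')
g=lambda L,z:np.array([at_z(f,(270+x/4-.4,140+y/4-.4),z)[:2] for x,y in L])
B=g([(413,142),(512,142),(516,466),(417,467),(463,157),(469,450)],99)
P=g([(157,200),(393,222),(374,412),(137,392)],8)
print(B,P)
a=B[3]-B[0]+B[2]-B[1]+B[5]-B[4]; a/=np.linalg.norm(a)  # world of press y? a points to -x world
px=np.array([-a[1],a[0]]); 
if px[1]>0: px=-px
py=np.array([-px[1],px[0]])
o=B.mean(0)+24*px
print('px',px,'py',py,'origin',o,'yaw',np.degrees(np.arctan2(px[1],px[0])))
T=lambda Q:np.c_[(Q-o)@px,(Q-o)@py]
print('packet corners press',T(P),T(P).mean(0))
e=P[1]-P[0]+P[2]-P[3]; print('packet yaw rel',np.degrees(np.arctan2(e@py,e@px)))
print('guide inner/flares', T(g([(303,165),(310,494),(366,198),(366,447)],24)))
s=ctrl.get_state(); p=np.array(s['eef_pos'])[:2]
print('tcp',T(p[None]))
```

```text
[[ 597.5  -68.6]
 [ 597.4 -113.1]
 [ 451.5 -113.3]
 [ 451.1  -69.3]
 [ 590.6  -91. ]
 [ 458.7  -92.5]] [[585.1  49.2]
 [574.  -65.6]
 [481.5 -55.8]
 [491.4  58.8]]
px [ 0. -1.] py [1. 0.] origin [ 524.6 -115.3] yaw -89.67676861269794
packet corners press [[-164.1   61.5]
 [ -49.4   49.7]
 [ -59.8  -42.7]
 [-174.3  -32.2]] [-111.9    9. ]
packet yaw rel -5.543394781408184
guide inner/flares [[-93.4  75.4]
 [-91.6 -82.6]
 [-63.3  59.2]
 [-64.7 -60.4]]
tcp [[-716.3 -269.4]]
```

carry_out(plan=[{"tx":-0.02,"ty":-0.016,"roll":3,"claw":0},{"tx":-0.05,"ty":-0.039,"roll":7,"claw":0},{"tx":-0.08,"ty":-0.062,"roll":11.5,"claw":0},{"tx":-0.11,"ty":-0.086,"roll":16,"claw":0},{"tx":-0.14,"ty":-0.109,"roll":20,"claw":0},{"tx":-0.17,"ty":-0.133,"roll":25,"claw":0},{"tx":-0.2,"ty":-0.156,"roll":29,"claw":0},{"tx":-0.23,"ty":-0.18,"roll":33.5,"claw":0},{"tx":-0.26,"ty":-0.203,"roll":38,"claw":0},{"tx":-0.29,"ty":-0.226,"roll":42,"claw":0},{"tx":-0.32,"ty":-0.25,"roll":46.5,"claw":0},{"tx":-0.35,"ty":-0.273,"roll":51,"claw":0},{"tx":-0.38,"ty":-0.296,"roll":55,"claw":0},{"tx":-0.41,"ty":-0.32,"roll":60,"claw":0},{"tx":-0.44,"ty":-0.343,"tz":0.03,"roll":64,"claw":0},{"tx":-0.46,"ty":-0.359,"tz":0.06,"roll":67,"claw":0},{"tx":-0.46,"ty":-0.359,"tz":0.1,"roll":67,"claw":0},{"tx":-0.46,"ty":-0.359,"tz":0.14,"roll":67,"claw":0},{"tx":-0.46,"ty":-0.359,"tz":0.14,"roll":67,"claw":0},{"tx":-0.46,"ty":-0.359,"tz":0.14,"roll":67,"claw":0}])

```text
schema error: expected keys tx, ty, tz, roll, claw
```

carry_out(plan=[{"tx":-0.02,"ty":-0.016,"tz":0,"roll":3,"claw":0},{"tx":-0.05,"ty":-0.039,"tz":0,"roll":7,"claw":0},{"tx":-0.08,"ty":-0.062,"tz":0,"roll":11.5,"claw":0},{"tx":-0.11,"ty":-0.086,"tz":0,"roll":16,"claw":0},{"tx":-0.14,"ty":-0.109,"tz":0,"roll":20,"claw":0},{"tx":-0.17,"ty":-0.133,"tz":0,"roll":25,"claw":0},{"tx":-0.2,"ty":-0.156,"tz":0,"roll":29,"claw":0},{"tx":-0.23,"ty":-0.18,"tz":0,"roll":33.5,"claw":0},{"tx":-0.26,"ty":-0.203,"tz":0,"roll":38,"claw":0},{"tx":-0.29,"ty":-0.226,"tz":0,"roll":42,"claw":0},{"tx":-0.32,"ty":-0.25,"tz":0,"roll":46.5,"claw":0},{"tx":-0.35,"ty":-0.273,"tz":0,"roll":51,"claw":0},{"tx":-0.38,"ty":-0.296,"tz":0,"roll":55,"claw":0},{"tx":-0.41,"ty":-0.32,"tz":0,"roll":60,"claw":0},{"tx":-0.44,"ty":-0.343,"tz":0.03,"roll":64,"claw":0},{"tx":-0.46,"ty":-0.359,"tz":0.06,"roll":67,"claw":0},{"tx":-0.46,"ty":-0.359,"tz":0.1,"roll":67,"claw":0},{"tx":-0.46,"ty":-0.359,"tz":0.14,"roll":67,"claw":0},{"tx":-0.46,"ty":-0.359,"tz":0.14,"roll":67,"claw":0},{"tx":-0.46,"ty":-0.359,"tz":0.14,"roll":67,"claw":0}])

```text
clock: 3.25
eef_pos: [536.7, 90.5, 83.2]
eef_rot: [-2.216, -2.226, 0.001]
force: [0.4, -0.8, -0.0]
finger_gap: 43.3
gripper_force: 0.0
```

carry_out(plan=[{"tx":0,"ty":0,"tz":0.03,"roll":0,"claw":0},{"tx":0,"ty":0,"tz":0.06,"roll":0,"claw":0},{"tx":0,"ty":0,"tz":0.075,"roll":0,"claw":0},{"tx":-0.01,"ty":0,"tz":0.075,"roll":0,"claw":0},{"tx":-0.018,"ty":0,"tz":0.075,"roll":0,"claw":0},{"tx":-0.024,"ty":-0.001,"tz":0.075,"roll":0,"claw":0},{"tx":-0.028,"ty":-0.003,"tz":0.075,"roll":0,"claw":0},{"tx":-0.032,"ty":-0.005,"tz":0.075,"roll":0,"claw":0},{"tx":-0.036,"ty":-0.007,"tz":0.075,"roll":0,"claw":0},{"tx":-0.04,"ty":-0.009,"tz":0.075,"roll":0,"claw":0},{"tx":-0.044,"ty":-0.012,"tz":0.075,"roll":0,"claw":0},{"tx":-0.044,"ty":-0.012,"tz":0.075,"roll":0,"claw":0}])

```text
clock: 4.45
eef_pos: [524.4, 45.8, 7.5]
eef_rot: [-2.217, -2.226, 0.001]
force: [1.5, -0.4, -0.0]
finger_gap: 43.5
gripper_force: 0.0
```

Run:
```python
from h import *
f=ctrl.grab_frame('top');im=f['image'];cv2.imwrite('pics/t1.png',cv2.resize(im[140:290,270:470][:,:,::-1],None,fx=4,fy=4,interpolation=cv2.INTER_CUBIC))
```

```text
(no output)
```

View pics/t1.png

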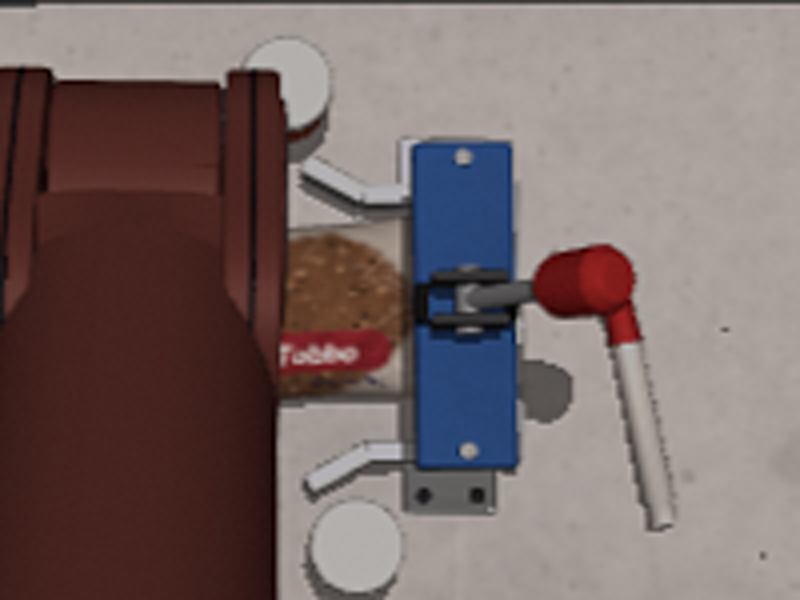

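The packet has been straightened and is entering the guides about 5 mm towards the far side (its edges are at rows 225 and 400, the guides at 198 and 447). I'll push on.

carry_out(plan=[{"tx":-0.004,"ty":-0.001,"tz":0,"roll":0,"claw":0},{"tx":-0.008,"ty":-0.002,"tz":0,"roll":0,"claw":0},{"tx":-0.012,"ty":-0.003,"tz":0,"roll":0,"claw":0},{"tx":-0.016,"ty":-0.004,"tz":0,"roll":0,"claw":0},{"tx":-0.019,"ty":-0.005,"tz":0,"roll":0,"claw":0},{"tx":-0.022,"ty":-0.005,"tz":0,"roll":0,"claw":0},{"tx":-0.022,"ty":-0.005,"tz":0,"roll":0,"claw":0}])

```text
clock: 5.2
eef_pos: [520.0, 23.9, 7.6]
eef_rot: [2.217, 2.226, -0.0]
force: [0.3, -0.1, -1.0]
finger_gap: 43.2
gripper_force: 0.0
```

carry_out(plan=[{"tx":-0.002,"ty":0,"tz":0,"roll":0,"claw":0},{"tx":-0.004,"ty":0,"tz":0,"roll":0,"claw":0},{"tx":-0.005,"ty":0,"tz":0,"roll":0,"claw":0},{"tx":-0.006,"ty":0,"tz":0,"roll":0,"claw":0}])

```text
clock: 5.6
eef_pos: [520.0, 18.5, 7.6]
eef_rot: [-2.216, -2.227, 0.0]
force: [0.3, 1.0, 0.0]
finger_gap: 43.3
gripper_force: 0.2
```

carry_out(plan=[{"tx":-0.001,"ty":0,"tz":0,"roll":0,"claw":0},{"tx":-0.002,"ty":0,"tz":0,"roll":0,"claw":0}])

```text
clock: 5.8
eef_pos: [520.1, 16.5, 7.6]
eef_rot: [-2.216, -2.227, 0.0]
force: [0.5, 1.0, 0.2]
finger_gap: 43.3
gripper_force: 0.2
```

carry_out(plan=[{"tx":-0.001,"ty":0,"tz":0,"roll":0,"claw":0},{"tx":-0.002,"ty":0,"tz":0,"roll":0,"claw":0}])

```text
clock: 6.0
eef_pos: [520.0, 14.4, 7.5]
eef_rot: [-2.216, -2.227, 0.0]
force: [0.1, -0.2, 0.2]
finger_gap: 43.4
gripper_force: 0.2
```

carry_out(plan=[{"tx":-0.001,"ty":0,"tz":0,"roll":0,"claw":0},{"tx":-0.002,"ty":0,"tz":0,"roll":0,"claw":0}])

```text
clock: 6.2
eef_pos: [519.8, 13.3, 7.5]
eef_rot: [-2.215, -2.226, -0.0]
force: [-2.4, 7.1, -0.1]
finger_gap: 43.4
gripper_force: 3.0
```

carry_out(plan=[{"tx":-0.001,"ty":0,"tz":0,"roll":0,"claw":0},{"tx":-0.002,"ty":0,"tz":0,"roll":0,"claw":0}])

```text
clock: 6.4
eef_pos: [519.7, 13.0, 7.5]
eef_rot: [-2.213, -2.227, -0.002]
force: [-2.7, 11.7, 1.4]
finger_gap: 43.4
gripper_force: 5.9
```

carry_out(plan=[{"tx":-0.001,"ty":0,"tz":0,"roll":0,"claw":0},{"tx":-0.002,"ty":0,"tz":0,"roll":0,"claw":0}])

```text
clock: 6.6
eef_pos: [519.7, 12.7, 7.5]
eef_rot: [-2.211, -2.227, -0.004]
force: [-1.7, 18.0, 2.1]
finger_gap: 43.2
gripper_force: 8.7
```

The force rises sharply at TCP y≈13, which puts the packet centre at about -59 mm and so home. I'll back off, lift and look.

carry_out(plan=[{"tx":0.01,"ty":0,"tz":0,"roll":0,"claw":0},{"tx":0.03,"ty":0,"tz":0,"roll":0,"claw":0},{"tx":0.05,"ty":0,"tz":-0.02,"roll":0,"claw":0},{"tx":0.07,"ty":0,"tz":-0.06,"roll":0,"claw":0},{"tx":0.09,"ty":0,"tz":-0.1,"roll":0,"claw":0.5},{"tx":0.11,"ty":0,"tz":-0.14,"roll":0,"claw":1},{"tx":0.13,"ty":0,"tz":-0.18,"roll":0,"claw":1},{"tx":0.15,"ty":0.004,"tz":-0.22,"roll":0,"claw":1},{"tx":0.15,"ty":0.004,"tz":-0.245,"roll":0,"claw":1},{"tx":0.15,"ty":0.004,"tz":-0.245,"roll":0,"claw":1}])

```text
clock: 7.6
eef_pos: [525.2, 159.3, 256.3]
eef_rot: [2.214, 2.225, 0.009]
force: [0.2, -1.0, 0.3]
finger_gap: 4.5
gripper_force: 0.0
```

Run:
```python
from h import *
np.set_printoptions(precision=1,suppress=True)
f=ctrl.grab_frame('top');im=f['image'];a=cv2.resize(im[140:290,270:470][:,:,::-1],None,fx=3,fy=3,interpolation=cv2.INTER_CUBIC)
g=ctrl.grab_frame('side');b=cv2.resize(g['image'][210:400,260:450][:,:,::-1],None,fx=3,fy=3)[:450,:]
b=cv2.resize(b,(200*2*450//450,450)) if 0 else b
cv2.imwrite('pics/t2.png',cv2.resize(np.hstack([a[:,:420],b[:,:380]]),(800,450)))
for c,F in(('top',f),('side',g)):
    for n in('packet_mid','toggle_tip'):
        for d in ctrl.pinpoint(n,c)[:2]:
            p=np.array(d['point'])*[640,480]; print(c,n,round(d['p'],2),p,at_z(F,p,17 if n=='packet_mid' else 192))
s=ctrl.get_state();print(s['eef_pos'],s['finger_gap'],s['clock'])
```

```text
top packet_mid 0.78 [363.  223.6] [517.6 -55.3  17. ]
top toggle_tip 0.66 [425.2 209.1] [ 524.7 -146.9  192. ]
side packet_mid 0.97 [354. 321.] [519.9 -57.9  17. ]
side packet_mid 0.82 [281.2 262.5] [457.2 197.6  17. ]
side toggle_tip 0.73 [376.8 243.7] [ 523.6 -143.   192. ]
side toggle_tip 0.5 [363.7 274. ] [ 473.2 -225.6  192. ]
[522.9 157.9 251.3] 0.38340575861755327 7.9
```

View pics/t2.png

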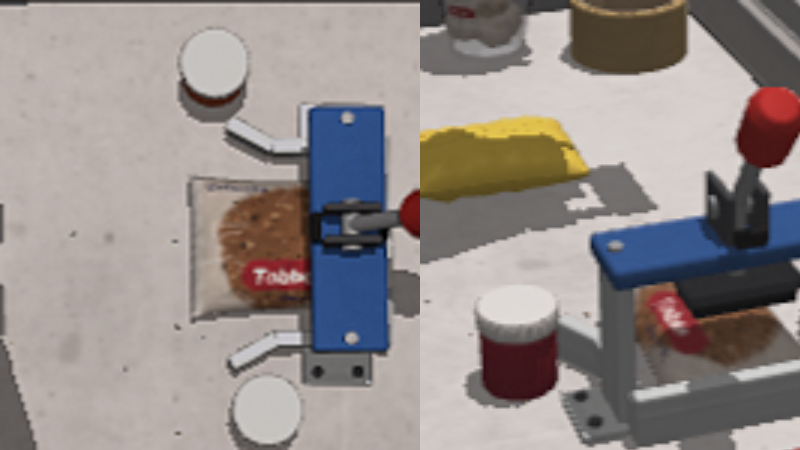

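The packet sits in the guides, square, with its rear edge at crop column 190. Its centre measures about 59 mm from the stop, so it is home; the jars are unmoved and the lever is still at its start side. Now I'll take the shut fingers over the lever and down behind it.

carry_out(plan=[{"tx":-0.02,"ty":0.001,"tz":0,"roll":0,"claw":1},{"tx":-0.05,"ty":0.001,"tz":0,"roll":0,"claw":1},{"tx":-0.08,"ty":0.001,"tz":0,"roll":0,"claw":1},{"tx":-0.11,"ty":0.001,"tz":0,"roll":0,"claw":1},{"tx":-0.14,"ty":0.001,"tz":0,"roll":0,"claw":1},{"tx":-0.17,"ty":0.001,"tz":0,"roll":0,"claw":1},{"tx":-0.2,"ty":0.001,"tz":0,"roll":0,"claw":1},{"tx":-0.23,"ty":0.001,"tz":0,"roll":0,"claw":1},{"tx":-0.26,"ty":0.001,"tz":0,"roll":0,"claw":1},{"tx":-0.29,"ty":0.001,"tz":0,"roll":0,"claw":1},{"tx":-0.32,"ty":0.001,"tz":0,"roll":0,"claw":1},{"tx":-0.345,"ty":0.001,"tz":0,"roll":0,"claw":1},{"tx":-0.36,"ty":0.001,"tz":0,"roll":0,"claw":1},{"tx":-0.36,"ty":0.001,"tz":0.02,"roll":0,"claw":1},{"tx":-0.36,"ty":0.001,"tz":0.05,"roll":0,"claw":1},{"tx":-0.36,"ty":0.001,"tz":0.08,"roll":0,"claw":1},{"tx":-0.36,"ty":0.001,"tz":0.095,"roll":0,"claw":1},{"tx":-0.36,"ty":0.001,"tz":0.095,"roll":0,"claw":1}])

```text
clock: 9.7
eef_pos: [524.5, -201.1, 155.4]
eef_rot: [-2.214, -2.224, 0.004]
force: [-0.1, 0.4, -0.2]
finger_gap: 0.4
gripper_force: 0.0
```

carry_out(plan=[{"tx":0.015,"ty":0,"tz":0,"roll":0,"claw":1},{"tx":0.03,"ty":0,"tz":0,"roll":0,"claw":1},{"tx":0.038,"ty":0,"tz":0,"roll":0,"claw":1},{"tx":0.046,"ty":0,"tz":0,"roll":0,"claw":1},{"tx":0.054,"ty":0,"tz":0,"roll":0,"claw":1},{"tx":0.062,"ty":0,"tz":0,"roll":0,"claw":1},{"tx":0.07,"ty":0,"tz":0,"roll":0,"claw":1},{"tx":0.078,"ty":0,"tz":0,"roll":0,"claw":1},{"tx":0.086,"ty":0,"tz":0,"roll":0,"claw":1},{"tx":0.094,"ty":0,"tz":0,"roll":0,"claw":1},{"tx":0.102,"ty":0,"tz":0,"roll":0,"claw":1},{"tx":0.11,"ty":0,"tz":0,"roll":0,"claw":1},{"tx":0.11,"ty":0,"tz":0,"roll":0,"claw":1},{"tx":0.11,"ty":0,"tz":0,"roll":0,"claw":1}])

```text
clock: 11.1
eef_pos: [525.5, -91.4, 157.6]
eef_rot: [2.216, 2.227, -0.0]
force: [-0.2, -0.5, 0.1]
finger_gap: 0.6
gripper_force: 0.0
```

carry_out(plan=[{"tx":-0.02,"ty":0,"tz":0,"roll":0,"claw":1},{"tx":-0.05,"ty":0,"tz":0,"roll":0,"claw":1},{"tx":-0.08,"ty":0,"tz":-0.02,"roll":0,"claw":1},{"tx":-0.11,"ty":0,"tz":-0.04,"roll":0,"claw":1},{"tx":-0.14,"ty":0,"tz":-0.06,"roll":0,"claw":1},{"tx":-0.17,"ty":0,"tz":-0.08,"roll":0,"claw":1},{"tx":-0.2,"ty":0,"tz":-0.1,"roll":0,"claw":1},{"tx":-0.2,"ty":0,"tz":-0.1,"roll":0,"claw":1}])

```text
clock: 11.9
eef_pos: [525.5, -297.5, 260.4]
eef_rot: [2.22, 2.216, -0.001]
force: [-0.6, -0.8, -0.4]
finger_gap: 0.3
gripper_force: 0.0
```

Run:
```python
from h import *
np.set_printoptions(precision=1,suppress=True)
f=ctrl.grab_frame('top');g=ctrl.grab_frame('side')
a=cv2.resize(f['image'][140:290,280:410][:,:,::-1],None,fx=3,fy=3,interpolation=cv2.INTER_CUBIC)
b=cv2.resize(g['image'][230:380,270:410][:,:,::-1],None,fx=3,fy=3)
v=np.hstack([a,b]);cv2.imwrite('pics/t3.png',cv2.resize(v,(800,int(v.shape[0]*800/v.shape[1]))))
for c,F in(('top',f),('side',g)):
    for n,z in(('packet_mid',17),('toggle_tip',192),('red_jar',0),('orange_jar',0),('marker',0)):
        for d in ctrl.pinpoint(n,c)[:1]:
            p=np.array(d['point'])*[640,480]; print(c,n,round(d['p'],2),p,at_z(F,p,z))
```

```text
top packet_mid 0.83 [365.8 221.1] [522.4 -60.7  17. ]
top toggle_tip 0.94 [360.9 215. ] [515.2 -41.4 192. ]
top red_jar 0.77 [358.5 278.7] [412. -47.   0.]
top orange_jar 0.57 [343.2 162.7] [639.5 -18.2   0. ]
top marker 0.56 [426.8 236.1] [ 494.5 -180.     0. ]
side packet_mid 0.89 [279.7 258.8] [458.2 215.3  17. ]
side red_jar 0.7 [407.2 310.3] [629.3 -27.8   0. ]
side orange_jar 0.56 [407.7 306.9] [635.1 -17.2   0. ]
side marker 0.61 [365.6 378.5] [ 491.8 -188.3    0. ]
```

View pics/t3.png

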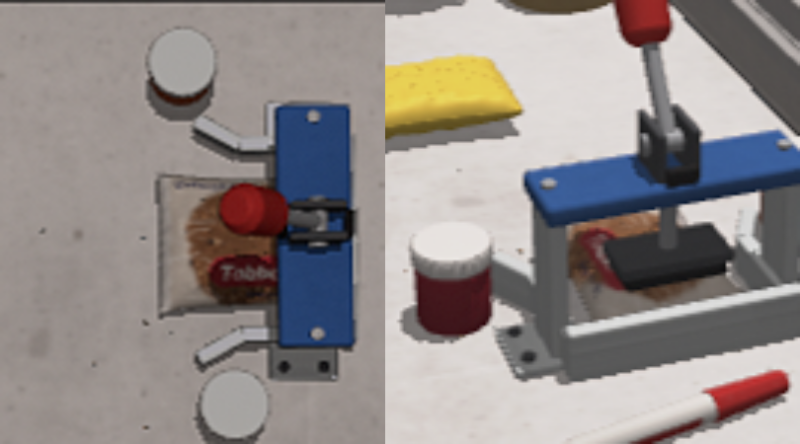

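The lever has snapped over: its tip is at y≈-41 mm (about -37 expected). The stamp is down over the packet, the packet is still home, and the jars and marker haven't moved. The arm is clear, so I'm handing in.

```bash
python3 -c "
from plant import ctrl
print(ctrl.job_done())"
```

```text
the job is handed in; nothing more can be done
None
```

I pushed the packet home against the back stop, then threw the lever from behind so the stamp came down over it. The final pictures show the jars and marker in place, and the job is handed in at about 12 s; no verdict came back.

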